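# Start the lid screw of a centrifuge rotor in its thread

### The job

Lay the hex key that lies across the rotor's lid flat in the long compartment of the tray, then stand the knobbed lid screw from the tray's socket upright in the lid's centre hole. Without pressing hard, turn it backward (anticlockwise seen from above) until you feel it drop off the end of the thread, then forward (clockwise) one full turn, taking fresh grips as you need, so that it is safely started. Finish still holding the started screw by its knob, and leave the other things on the worktop where they are.

Things in the scene. Friction and masses are not known exactly. Their poses are not given: they have to be found in the camera images.
- hex_key: L-shaped dark steel hex key, 10 mm across flats, lying flat, 0.1 kg. Long arm 130 mm, from x -65 to +65; at the +x end a short arm bends to +y and ends 27 mm from the long arm's axis. Short arm centre line 65 mm from the origin. Origin: on the underside, below the middle of the long arm (grip there, across the arm). At the start it lies across the rotor's lid, over the centre hole
- tray: grey plastic accessory tray, fixed, 158 (x) x 132 (y) mm, walls 18 mm high and 4 mm thick, floor 4 mm thick. Origin: centre of its underside. The +y half is the long compartment, 150 x 70 mm; the -y half holds the socket block and a small bin with two rubber rings
- tray_long (a point): centre of the inner floor of the long compartment (150 mm along the tray's x, 70 mm along its y, walls 14 mm above this floor). The key fits with its long arm along the tray's x, either way round: aim the middle of the long arm at this point, within 8 mm
- tray_socket (a point): centre of the top of the socket block (52 x 48 mm, 44 mm above the worktop), whose 33 mm hole holds the lid screw upright at the start
- lid_screw: upright lid screw, about 0.12 kg. Origin: on its axis at the thread's lower end. Below: nose 12 mm long, tapering from 21 to 11 mm. Above: coarse right-hand two-start thread, 30 mm across, 18 mm long, 12 mm a turn (its two starts half a turn apart), 21 mm core; flange 44 mm across at 26 to 30 mm, which rests on the socket block at the start; black round fluted knob 40 mm across at 30 to 54 mm
- screw_knob (a point): middle of the screw's knob, on the axis, 42 mm above the screw's origin and 12 mm below the knob's top: where to grip
- rotor: aluminium centrifuge rotor under its flat aluminium lid, fixed on a plastic rest; 161 mm across, top of the lid 64 mm above the origin (flat out to 70 mm from the axis). Origin: centre of its underside on the worktop. In the middle of the lid a 33 mm hole with the threaded boss, open 38 mm deep
- rotor_mouth (a point): on the rotor's axis, 62 mm above the worktop, 2 mm below the lid's top: height of the upper ends of the boss's two thread ridges, which begin half a turn apart and slope down clockwise, 12 mm a turn; 23.4 mm are free between them, so the screw has 1 mm play each way. A screw set in at any angle rests on the ridges with its origin 0 to 6 mm below this point
- rotor_thread (a point): on the rotor's axis, 6 mm below rotor_mouth: the screw's origin is here just after the drop. Turned anticlockwise the resting screw rides up to rotor_mouth and then, within half a turn at most, falls 6 mm off the ridges' ends to this point (a gripper that holds it must let it down). From here clockwise it passes under the ridges and goes down 12 mm a turn
- timer: white lab timer, 64 x 64 x 19 mm, to be left alone; origin under its centre
- marker: marker pen, 136 mm long, 16 mm thick, lying, to be left alone; origin under its centre
- dropper_a: dropper bottle, 25 mm across, 58 mm high, to be left alone; origin under its centre
- centrifuge: large bench centrifuge, fixed, right of the work: 0.45 m wide and 0.25 m high, its front at x = 0.47, its left side at y = -0.10, origin under its middle, its open lid standing up at the back. The gripper starts in front of it: lift or draw in the arm before swinging left past its front

How it is judged (in metres and radians):
On the way, in this order (a step that is already met when the one before it is completed fails the run):
1. the hex key lies flat in the long compartment, let go (z of hex_key in the frame of tray_long between -0.002 and 0.0025 m and x of hex_key in the frame of tray_long between -0.014 and 0.014 m and y of hex_key in the frame of tray_long between -0.031 and 0.031 m and angle between hex_key's own z axis and vertical below 0.06 rad and contact force between hex_key and the fingers below 0.1 N), for 0.2 s.
2. the screw's nose has entered the lid's centre hole, upright (z of lid_screw in the frame of rotor_mouth between 0.0015 and 0.012 m and horizontal distance between lid_screw and rotor_mouth below 0.005 m and angle between lid_screw's own z axis and vertical below 0.15 rad).
3. turned backward, the screw has ridden up to the end of the thread ridge (z of lid_screw in the frame of rotor_mouth between -0.0016 and 0.0012 m and horizontal distance between lid_screw and rotor_mouth below 0.003 m and angle between lid_screw's own z axis and vertical below 0.1 rad and contact force between lid_screw and rotor above 0.2 N and linear speed of lid_screw below 0.008 m/s), for 0.1 s.
4. it has dropped off the ridge's end (z of lid_screw in the frame of rotor_mouth below -0.0042 m and horizontal distance between lid_screw and rotor_mouth below 0.003 m and angle between lid_screw's own z axis and vertical below 0.1 rad).
At the end, for the whole second after the job is handed in: the screw stands in the thread about one turn past the drop (14.5 to 20.5 mm below the ridges' upper end, that is 0.7 to 1.2 turns), upright within 0.08 rad, centred within 3 mm, at rest and held by the fingers with more than 2 N; the key lies flat on the floor of the long compartment (z of lid_screw in the frame of rotor_mouth between -0.0205 and -0.0145 m and horizontal distance between lid_screw and rotor_mouth below 0.003 m and angle between lid_screw's own z axis and vertical below 0.08 rad and contact force between lid_screw and the fingers above 2 N and linear speed of lid_screw below 0.02 m/s and angular speed of lid_screw below 0.3 rad/s and z of hex_key in the frame of tray_long between -0.002 and 0.0025 m and x of hex_key in the frame of tray_long between -0.014 and 0.014 m and y of hex_key in the frame of tray_long between -0.031 and 0.031 m and angle between hex_key's own z axis and vertical below 0.06 rad); the arm keeps its last pose, push and grip.
It fails at once if a bystander is pushed more than 15 mm (distance of any of timer, marker, dropper_a from where it was at the start of the episode above 0.015 m).
It fails at once if the screw is pressed hard on the rotor (over 80 N) (contact force between lid_screw and rotor above 80 N).
It also fails if it takes over 72 s, if anything falls off the work surface, if the arm or the gripper's body presses on something with over 40 N, if the wrist force passes 120 N, or if a joint passes its speed limit or range.

### The arm

A 6-joint arm with a two-finger parallel gripper is mounted at the origin on a cart in front of the work surface, level with it; the furniture and walls round the work are solid. World frame = base frame: x ahead of the robot, y to its left, z up, the work surface at z = 0. Lengths are in mm, angles in rad, forces in N, time in s.
With the tool pointing down it reaches from about 325 to 775 mm from the base axis. Payload 9.3 kg.
Tool frame: the origin (TCP) lies on the centre line of the jaws, within the pads' length; the fingertips stand 8 mm ahead of it and the grasp point (between the pads) lies 11 mm behind it (ctrl.tip_reach is the distance from the TCP to the fingertips, in mm); z points along the fingers, y is the line along which they close (so a half turn about z gives the same grasp; the last joint's range is limited). The gripper opens to 85 mm and grips with 20 to 120 N. Pads are 22 mm wide; open, the fingers measure 114 mm over their backs; the gripper's body (76 mm by 85 mm) begins 54 mm behind the grasp point. The pads swing forward as they close: fully open they stand 13 mm farther back than shut.
Start: joints at [-1.337, 0.259, 0.021, 1.334, 0, 1.418], TCP at [207.468, -509.366, 239.279] pointing down, gripper open.
Joint ranges: [-3.04, 3.04], [-0.91, 1.82], [-1.04, 1.36], [-1.92, 1.95], [-1.52, 1.45], [-3.14, 3.14]. Speed limits (rad/s): [2.22, 2.22, 2.79, 3.14, 3.14, 3.14].

### API

Orientations are given as [roll, pitch, yaw] about the fixed x, y, z axes, in that order (R = Rz(yaw) Ry(pitch) Rx(roll)).
In Python, from bench import ctrl gives the robot as it stands.
- The arm moves only by the shell command python3 nudge.py 'ROWS' [OPENING] [FORCE]. ROWS is rows parted by semicolons, their numbers by spaces, 1 to 5 of them, each of 6 numbers: dx, dy, dz in mm, then a rotation vector rx, ry, rz in rad; each row shifts and turns the commanded pose from where the row before left it, along the tool's axes as they then stand; what a row does not reach is not made up. A row lasts 1/12 s, in which the tool goes at most 41.7 mm and 0.125 rad, less where a joint would pass 70% of its speed; a pose out of reach is approached as far as the arm can. OPENING is the finger opening in mm, set as the command begins (- or left out keeps the last). The fingers move at their own pace and stop on an object; FORCE is the grip in N (left out, the last holds). Time passes only in rows, so rows that do not move let the fingers close. It prints the time, the measured TCP pose, the force, the opening and the grip force at its end.
- ctrl.get_state(): the state, without advancing time (a new reading comes with each control period).
- ctrl.grab_frame(name): name is "scene" or "top" or "wrist"; returns the picture (384x512x3 uint8, blue, green, red); there is no depth.
- ctrl.get_calibration(name): a dict with "fovy" (degrees; the focal length in pixels is half the picture's height over the tangent of half this angle, whatever the lens; pixels are square), "cx", "cy" (the principal point, pixels), "extrinsics" (4x4, takes a point from camera to world coordinates); the wrist camera has in their place "tool_from_camera" (4x4, takes a point from camera to tool coordinates, whose origin is the TCP and whose axes are the flange's). Camera axes: x right, y down, z forward; pixel columns grow to the right and rows downward; lengths in mm; the calibration is good to about 2 mm. A picture is of the moment at which its call begins: read the wrist's pose just before it. get_calibration takes no time and is no camera call.
- ctrl.job_done(): hands the job in; it is judged then, once.
The state is a dict: "time": time; "q": joint angles; "joint_vel": joint speeds; "effort": joint torques, N m; "tool_pos": TCP position; "ee_rot": TCP orientation; "wrist_force": force on the tool from outside, world axes, zero at the start; "wrist_torque": the same for the moment, N m; "finger_gap": finger opening in mm; "finger_force": force on a finger pad.
Only numpy, scipy, OpenCV 4.12 (cv2) and the standard library are available. Lean on these libraries where they do the work, as an engineer would, in place of code of your own. Each camera call takes 0.05 s, during which the arm holds its last target. There are 200 camera calls.

## Working session

There is one attempt and no reset: what is moved stays moved. The work goes in short steps, Python scripts to look and compute and a shell command to move; the robot and the scene stay as the last step left them, time stands still between calls to the robot, and variables do not carry over. Pictures are saved under pics/ and viewed, at most 10 in all, crops included, and the job is handed in when it is done.

```bash
ls; mkdir -p pics; python3 - <<'E'
from bench import ctrl
import cv2,numpy as np
print(ctrl.get_state())
for n in("scene","top","wrist"):
    c=ctrl.get_calibration(n);print(n,c)
t=ctrl.grab_frame("top");s=ctrl.grab_frame("scene")
cv2.imwrite("pics/top.png",t);cv2.imwrite("pics/scene.png",s)
cv2.imwrite("pics/top0.png",cv2.resize(t,(800,600),interpolation=cv2.INTER_CUBIC))
E
```

```text
bench.py
nudge.py
pics
{'time': 0.0, 'q': array([-1.33661361e+00,  2.59212265e-01,  2.07432478e-02,  1.33368399e+00,
        1.95264346e-05,  1.41822086e+00]), 'joint_vel': array([-0.00229208, -0.00117803,  0.0007621 ,  0.00021801, -0.00177129,
        0.00010192]), 'effort': array([ 1.73065106e-03, -5.55643094e+01,  3.44528925e+01,  1.35728830e-02,
       -4.91283004e-05,  1.14635998e-05]), 'tool_pos': array([ 207.40367642, -509.10504851,  238.64796182]), 'ee_rot': array([-3.14025470e+00, -2.25493021e-04,  3.86758017e-01]), 'wrist_force': array([ 0.40344232, -0.24186796, -0.21751642]), 'wrist_torque': array([-0.00293957,  0.00468168, -0.00250834]), 'finger_force': 0.0, 'finger_gap': 85.51949952314708}
scene {'fovy': 52.912473061326196, 'cx': 251.74428141549694, 'cy': 184.3586955038945, 'extrinsics': array([[ 6.66992040e-01, -3.05839649e-01,  6.79399535e-01,
        -2.16221429e+02],
       [-7.44745170e-01, -3.00383099e-01,  5.95923338e-01,
        -6.88367212e+02],
       [ 2.18231533e-02, -9.03455645e-01, -4.28125738e-01
[... 301 characters left out ...]
    [-9.99618093e-01, -7.74514863e-03, -2.65269900e-02,
        -1.53147646e+00],
       [ 2.73182919e-02, -1.32146251e-01, -9.90853712e-01,
         1.13519589e+03],
       [ 0.00000000e+00,  0.00000000e+00,  0.00000000e+00,
         1.00000000e+00]])}
wrist {'fovy': 62.98877816389039, 'cx': 255.07677084305107, 'cy': 197.9189765497073, 'tool_from_camera': array([[-1.72584589e-04, -9.53566744e-01, -3.01181731e-01,
         7.67865353e+01],
       [ 9.99999942e-01, -2.52509064e-04,  2.26440251e-04,
         9.66022247e-01],
       [-2.91977010e-04, -3.01181674e-01,  9.53566733e-01,
        -1.34776254e+02],
       [ 0.00000000e+00,  0.00000000e+00,  0.00000000e+00,
         1.00000000e+00]])}
```
View pics/top0.png

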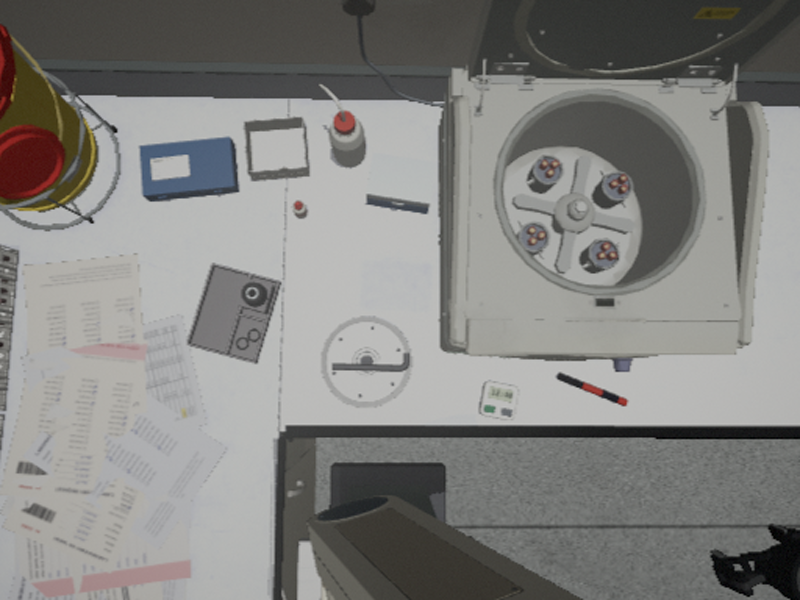

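View pics/scene.png

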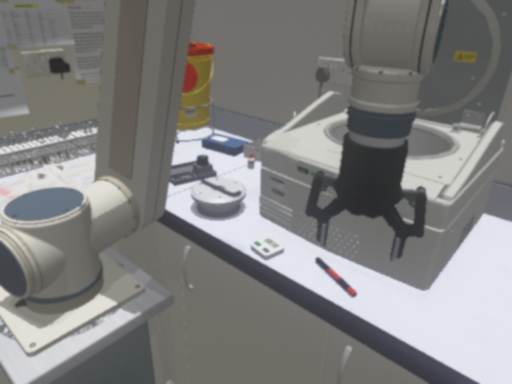

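The top view shows the tray around (235,313), the screw at (255,292), the rotor at (367,361) and the key across it, all in 800x600 pixels. I'll enlarge that area to read it more closely.

```bash
python3 - <<'E'
import cv2
t=cv2.imread("pics/top.png")
cv2.imwrite("pics/crop1.png",cv2.resize(t[160:270,115:275],(800,550),interpolation=cv2.INTER_CUBIC))
E
```

View pics/crop1.png

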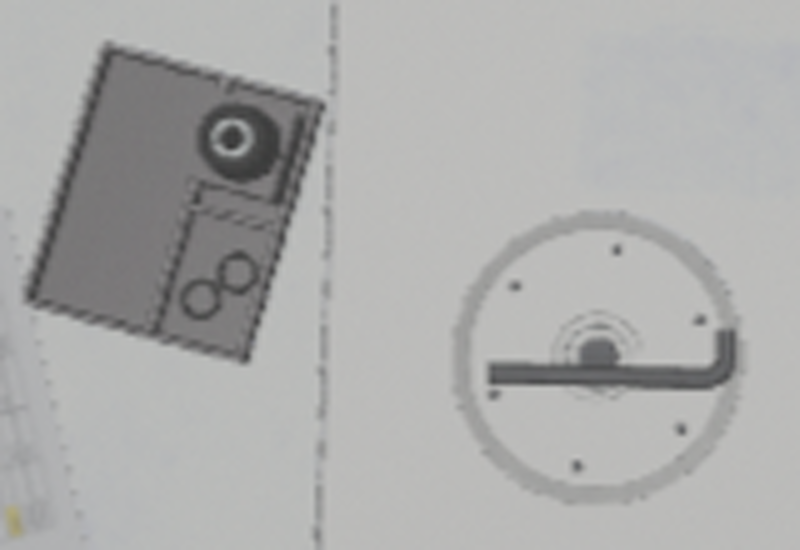

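```bash
cat > h.py <<'E'
from bench import ctrl
import cv2,numpy as np
from scipy.spatial.transform import Rotation as R
def T():
    s=ctrl.get_state();M=np.eye(4);M[:3,:3]=R.from_euler('xyz',s['ee_rot']).as_matrix();M[:3,3]=s['tool_pos'];return M
def ray(cam,u,v,z,M=None):
    c=ctrl.get_calibration(cam);f=192/np.tan(np.radians(c['fovy'])/2)
    E=c['extrinsics'] if cam!='wrist' else (T() if M is None else M)@c['tool_from_camera']
    d=E[:3,:3]@np.array([(u-c['cx'])/f,(v-c['cy'])/f,1]);o=E[:3,3]
    return o+d*(z-o[2])/d[2]
def rel(goal,yaw=None):
    "displacement in the tool's axes to world goal, and the remaining yaw (tool rz) "
    M=T();print('d tool',np.round(M[:3,:3].T@(np.array(goal)-M[:3,3]),1),'tilt',np.round(R.from_matrix(M[:3,:3]).as_euler('xyz'),4))
    if yaw is not None:
        W=R.from_euler('xyz',[np.pi,0,yaw]);print('rotvec tool',np.round((R.from_matrix(M[:3,:3]).inv()*W).as_rotvec(),4))
E
python3 - <<'E'
from h import *
def p(u,v,z): return ray('top',115+u/5-.4,160+v/5-.4,z)
c=np.array([p(*q,18) for q in((108,44),(323,103),(247,360),(28,300))]);print(c.round(1),c.mean(0).round(1))
x=(c[0]-c[3]+c[1]-c[2]);y=c[0]-c[1]+c[3]-c[2]
tx=np.arctan2(x[1],x[0]);ty=np.arctan2(-y[0],y[1]);print('sizes',np.linalg.norm(x)/2,np.linalg.norm(y)/2,'yaw',tx,ty)
print('screw top',p(232,137,67.)); print('rotor',p(598.5,356,64))
a=p(488,373,74);b=p(715,377,74);print('key',a,b)
E
```

```text
[[648.6 325.2  18. ]
 [615.  199.9  18. ]
 [466.6 238.4  18. ]
 [500.  363.6  18. ]] [557.6 281.8  18. ]
sizes 153.3947033279904 129.6768018067914 yaw -0.2532769108021692 -0.2613430583273632
screw top [588.04904724 240.53259016  67.        ]
rotor [468.75032494  36.86212099  64.        ]
key [459.05405515  96.22384107  74.        ] [457.45940475 -26.90638058  74.        ]
```

```bash
a='26.2 -29.3 0 0 0 0'
python3 nudge.py '26.2 -29.3 0 0 0 0;26.2 -29.3 0 0 0 0;26.2 -29.3 0 0 0 0;26.2 -29.3 0 0 0 0;26.2 -29.3 0 0 0 0'
python3 nudge.py '26.2 -29.3 0 0 0 0;26.2 -29.3 0 0 0 0;25.8 -23.7 0 0 0 0;25.8 -23.7 0 0 0 0;25.8 -23.7 0 0 0 0'
python3 nudge.py '25.8 -23.7 0 0 0 0;25.8 -23.7 0 0 0 0;25.8 -23.7 0 0 0 0;33 -20 0 0 0 0;33 -20 0 0 0 0'
python3 nudge.py '33 -20 0 0 0 0;0 0 0 0 0 -.118;0 0 0 0 0 -.118;0 0 0 0 0 -.118;0 0 0 0 0 -.118'
python3 nudge.py '0 0 0 0 0 -.118;0 0 0 0 0 -.118;0 0 0 0 0 -.118;0 0 0 0 0 -.118;0 0 0 0 0 -.118'
python3 nudge.py '0 0 0 0 0 -.118;0 0 0 0 0 0;0 0 0 0 0 0'
python3 - <<'E'
from h import *
np.save('M1.npy',T());w=ctrl.grab_frame('wrist');cv2.imwrite('pics/w1.png',w)
cv2.imwrite("pics/w1b.png",cv2.resize(w,(800,600),interpolation=cv2.INTER_CUBIC))
rel([459,33,200],np.pi/2);print(ctrl.get_state()['q'])
E
```

```text
time: 0.52
tool_pos: [273.5, -322.4, 238.9]
ee_rot: [-3.141, -0.0, 0.386]
wrist_force: [1.8, -1.1, 0.6]
finger_gap: 85.3
finger_force: 0.0
time: 0.93
tool_pos: [344.9, -153.4, 239.3]
ee_rot: [3.141, -0.0, 0.386]
wrist_force: [0.6, -0.3, 0.6]
finger_gap: 85.4
finger_force: 0.0
time: 1.35
tool_pos: [436.0, 3.8, 239.4]
ee_rot: [3.141, -0.0, 0.387]
wrist_force: [0.8, -1.3, 0.8]
finger_gap: 85.1
finger_force: 0.0
time: 1.77
tool_pos: [458.6, 33.3, 238.8]
ee_rot: [-3.141, 0.001, 0.866]
wrist_force: [-1.3, 0.5, 0.5]
finger_gap: 85.5
finger_force: 0.0
time: 2.18
tool_pos: [458.5, 32.8, 239.0]
ee_rot: [-3.141, -0.0, 1.455]
wrist_force: [-1.2, -0.3, -0.4]
finger_gap: 85.2
finger_force: 0.0
time: 2.43
tool_pos: [458.6, 32.8, 239.1]
ee_rot: [-3.141, -0.0, 1.563]
wrist_force: [0.5, -0.1, 0.1]
finger_gap: 85.4
finger_force: 0.0
d tool [ 0.2  0.4 39.1] tilt [-3.1412e+00 -1.0000e-04  1.5626e+00]
rotvec tool [-0.0004 -0.0001 -0.0082]
[-1.11495665e-01  1.04908807e-01 -1.73909301e-01  1.29234202e+00
  2.65103377e-05  1.46746386e+00]
```

View pics/w1b.png

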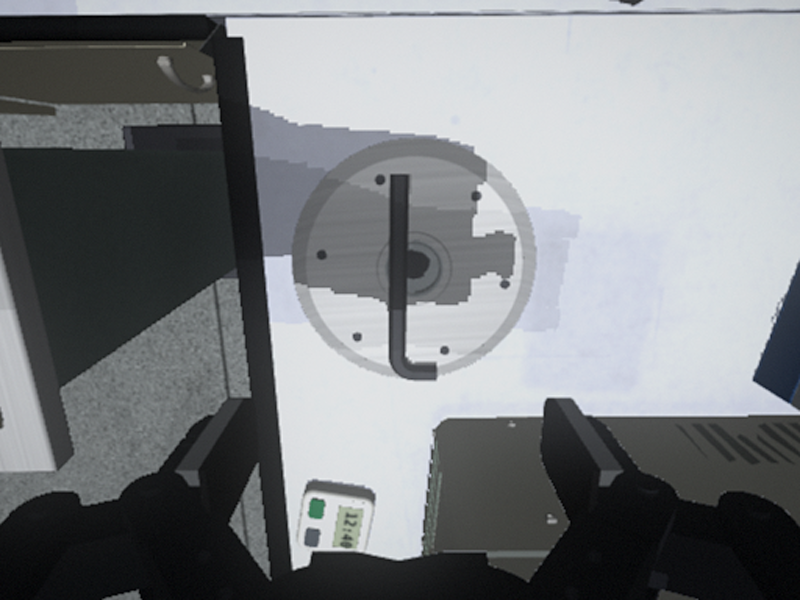

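The key runs from its free end at (400,175) to the bend centreline at y≈371. The hole rings are centred at about (414,267), in 800x600 pixels.

```bash
python3 - <<'E'
from h import *
M=np.load('M1.npy')
p=lambda u,v,z: ray('wrist',u*.64-.2,v*.64-.2,z,M)
a=p(400,175,74);b=p(399.5,371,74);print('key',a,b,np.linalg.norm(a-b),(a+b)/2)
print('hole',p(414.5,267,64), 'rim',p(292,257,64),p(537,257,64))
rel([*((a+b)/2)[:2],80])
E
```

```text
key [459.88726535  97.4289386   74.        ] [458.64287717 -29.05603228  74.        ] 126.49109202733202 [459.26507126  34.18645316  74.        ]
hole [468.85643606  39.63276346  64.        ] rim [390.20662882  46.80005159  64.        ] [547.46954164  45.57043851  64.        ]
d tool [  1.4   0.7 159.1] tilt [-3.1412e+00 -1.0000e-04  1.5626e+00]
```

```bash
python3 -c "
from bench import ctrl;print(ctrl.tip_reach)"
python3 nudge.py '1.4 .7 35 0 0 -.008;0 0 35 0 0 0;0 0 35 0 0 0;0 0 35 0 0 0;0 0 0 0 0 0' 32
python3 nudge.py '0 0 0 0 0 0;0 0 0 0 0 0;0 0 0 0 0 0' 
python3 - <<'E'
from h import *
print(ctrl.tip_reach,ctrl.get_state()['finger_gap']);rel([459.3,34.2,76],np.pi/2)
np.save('M2.npy',T());w=ctrl.grab_frame('wrist');cv2.imwrite('pics/w2.png',w)
cv2.imwrite("pics/w2b.png",cv2.resize(w,(800,600),interpolation=cv2.INTER_CUBIC))
E
```

```text
8.0
time: 2.9
tool_pos: [455.9, 34.5, 94.2]
ee_rot: [-3.133, -0.001, 1.571]
wrist_force: [-0.3, 0.3, -0.7]
finger_gap: 31.8
finger_force: 0.0
time: 3.15
tool_pos: [460.8, 34.0, 101.4]
ee_rot: [3.138, 0.0, 1.574]
wrist_force: [0.8, -0.2, 0.0]
finger_gap: 32.1
finger_force: 0.0
8.0 32.125330827919015
d tool [ 0.2 -1.6 25.4] tilt [3.1382e+00 4.0000e-04 1.5739e+00]
rotvec tool [0.0034 0.0004 0.0031]
```

View pics/w2b.png

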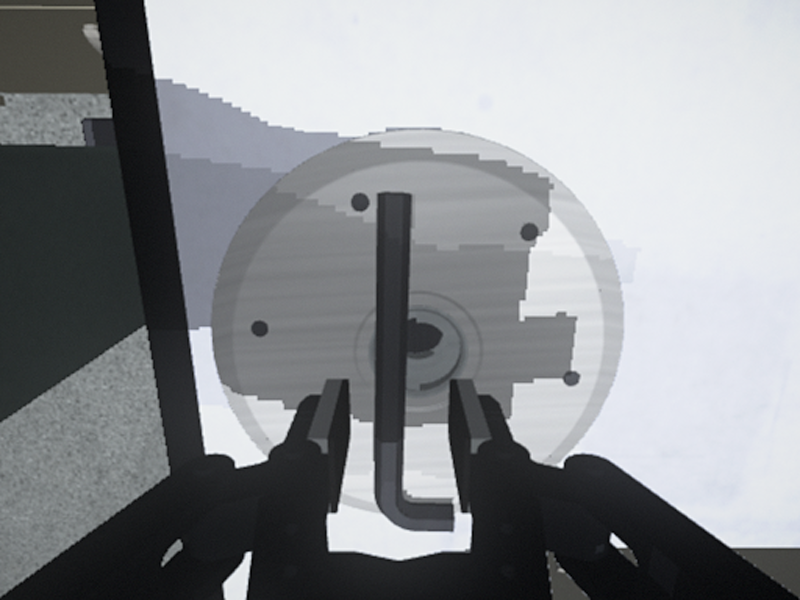

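The key's far end is at (395,194) and its bend centreline at y≈514. The jaws straddle the arm, and the hole rings centre at about (419,350).

```bash
python3 - <<'E'
from h import *
M=np.load('M2.npy')
p=lambda u,v,z: ray('wrist',u*.64-.2,v*.64-.2,z,M)
a=p(395,194,74);b=p(391,514,74);print('key',a,b,np.linalg.norm(a-b),(a+b)/2)
print('hole',p(419.5,350,64), 'rim',p(212,325,64),p(624,325,64))
rel([*((a+b)/2)[:2],75],np.pi/2)
E
```

```text
key [459.63512504  97.94775195  74.        ] [458.10349885 -27.05407621  74.        ] 125.01121118502417 [458.86931194  35.44683787  74.        ]
hole [468.90522758  39.55865183  64.        ] rim [391.54951817  49.45596243  64.        ] [545.06334562  49.72232102  64.        ]
d tool [ 1.4 -2.  26.3] tilt [3.1381e+00 4.0000e-04 1.5742e+00]
rotvec tool [0.0035 0.0004 0.0034]
```

```bash

python3 nudge.py '1.4 -2 6 0 0 0;0 0 8 0 0 0;0 0 8 0 0 0;0 0 4 0 0 0;0 0 0 0 0 0'
python3 nudge.py '0 0 0 0 0 0;0 0 0 0 0 0;0 0 0 0 0 0'
```

```text
time: 3.62
tool_pos: [456.7, 35.6, 72.1]
ee_rot: [-3.14, -0.0, 1.575]
wrist_force: [0.4, -0.3, 0.0]
finger_gap: 31.9
finger_force: 0.0
time: 3.87
tool_pos: [457.7, 35.5, 73.5]
ee_rot: [3.141, 0.0, 1.575]
wrist_force: [-0.1, 0.7, 0.3]
finger_gap: 32.0
finger_force: 0.0
```

```bash

python3 nudge.py '0 1.2 -2.5 0 0 0;0 0 0 0 0 0;0 0 0 0 0 0' 
python3 nudge.py '0 0 0 0 0 0;0 0 0 0 0 0;0 0 0 0 0 0;0 0 0 0 0 0;0 0 0 0 0 0' 0 50
python3 nudge.py '0 0 -10 0 0 0;0 0 -20 0 0 0;0 0 -20 0 0 0;0 0 -10 0 0 0;0 0 0 0 0 0' 
python3 - <<'E'
from h import *
rel([564.5,307.9,100],2.884);print(ctrl.get_state()['q'])
E
```

```text
time: 4.12
tool_pos: [458.9, 35.5, 76.1]
ee_rot: [3.141, 0.0, 1.575]
wrist_force: [0.5, 0.2, -0.7]
finger_gap: 31.8
finger_force: 0.0
time: 4.53
tool_pos: [458.7, 35.6, 76.0]
ee_rot: [3.141, 0.0, 1.575]
wrist_force: [-0.8, 0.3, 4.5]
finger_gap: 8.1
finger_force: 49.3
time: 4.95
tool_pos: [459.6, 35.5, 137.5]
ee_rot: [3.138, 0.0, 1.575]
wrist_force: [0.5, -1.9, -2.0]
finger_gap: 8.6
finger_force: 48.9
d tool [272.  105.9  37.7] tilt [3.1385e+00 3.0000e-04 1.5749e+00]
rotvec tool [ 0.0024  0.0023 -1.3091]
[-1.05327241e-01  1.62694298e-01 -3.74169282e-01  1.03081572e+00
 -4.37633900e-06  1.46137771e+00]
```

```bash

python3 nudge.py '20 7 0 0 0 0;34 13.3 0 0 0 0;34 13.3 0 0 0 0;34 13.3 0 0 0 0;34 13.3 0 0 0 0' 
python3 nudge.py '34 13.3 0 0 0 0;34 13.3 0 0 0 0;34 13.3 0 0 0 0;14 6 0 0 0 0;0 0 0 0 0 -.119' 
python3 nudge.py '0 0 0 0 0 -.119;0 0 0 0 0 -.119;0 0 0 0 0 -.119;0 0 0 0 0 -.119;0 0 0 0 0 -.119' 
python3 nudge.py '0 0 0 0 0 -.119;0 0 0 0 0 -.119;0 0 0 0 0 -.119;0 0 0 0 0 -.119;0 0 0 0 0 -.119' 
python3 nudge.py '0 0 0 0 0 0;0 0 0 0 0 0;0 0 0 0 0 0;0 0 0 0 0 0' 
python3 - <<'E'
from h import *
np.save('M3.npy',T());w=ctrl.grab_frame('wrist');cv2.imwrite('pics/w3.png',w)
cv2.imwrite("pics/w3b.png",cv2.resize(w,(800,600),interpolation=cv2.INTER_CUBIC))
rel([564.5,307.9,100],2.884);print(ctrl.get_state()['q'])
E
```

```text
time: 5.37
tool_pos: [518.1, 193.3, 134.6]
ee_rot: [-3.14, 0.0, 1.574]
wrist_force: [1.5, -1.3, -1.0]
finger_gap: 8.0
finger_force: 48.9
time: 5.78
tool_pos: [564.0, 311.2, 133.3]
ee_rot: [-3.14, -0.0, 1.695]
wrist_force: [-0.9, -0.9, -0.8]
finger_gap: 7.7
finger_force: 49.0
time: 6.2
tool_pos: [563.2, 307.9, 134.1]
ee_rot: [-3.14, -0.001, 2.295]
wrist_force: [-0.1, 0.0, -1.1]
finger_gap: 7.8
finger_force: 49.0
time: 6.62
tool_pos: [563.2, 307.8, 134.1]
ee_rot: [-3.14, -0.002, 2.89]
wrist_force: [0.5, -0.2, -0.3]
finger_gap: 7.8
finger_force: 49.0
time: 6.95
tool_pos: [563.5, 307.9, 135.3]
ee_rot: [-3.141, -0.0, 2.881]
wrist_force: [-0.3, 0.6, -0.4]
finger_gap: 8.1
finger_force: 49.0
d tool [-0.9  0.2 35.5] tilt [-3.1414e+00 -3.0000e-04  2.8817e+00]
rotvec tool [-0.0002 -0.0003 -0.0023]
[3.69560572e-01 4.58013492e-01 5.81985086e-02 1.17134231e+00
 2.00969116e-05 6.29502265e-01]
```

View pics/w3b.png

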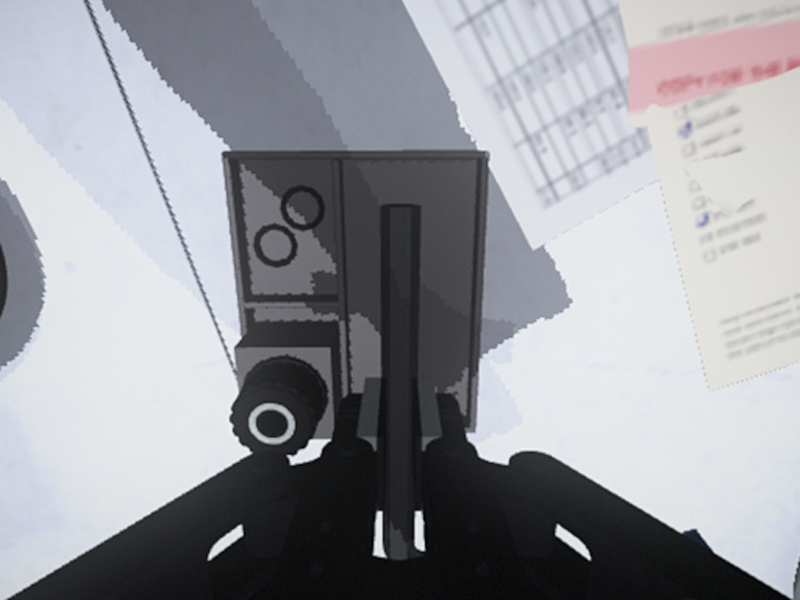

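The key is held aligned with the long compartment, free end at (400,206). The tray's -x corners are at (224,153) and (487,153), and the knob-top ring is at (272,424).

```bash
python3 - <<'E'
from h import *
M=np.load('M3.npy')
p=lambda u,v,z: ray('wrist',u*.64-.2,v*.64-.2,z,M)
a,b=p(225,153,18),p(487,153,18);print(a,b,np.linalg.norm(a-b))
ex=(b-a)/np.linalg.norm(b-a);  # tray +y
yaw=np.arctan2(-ex[0],ex[1]);ux=np.array([np.cos(yaw),np.sin(yaw),0]);uy=np.array([-np.sin(yaw),np.cos(yaw),0])
c=(a+b)/2+79*ux;print('yaw',yaw,'centre',c,'long',c+27*uy)
t=np.array([557.6,281.8,0]);print('ring',p(272,424,72))
k=p(400,206,133.3);print('key end rel tool',M[:3,:3].T@(k-M[:3,3]), 'key in tray', k-c, (k-c)@ux,(k-c)@uy)
E
```

```text
[466.35291772 244.50292875  18.        ] [499.48827385 368.67557287  18.        ] 128.51769284127886
yaw -0.26077268905950873 centre [559.24968844 286.22090248  18.        ] long [566.21102268 312.30806073  18.        ]
ring [587.83550197 240.24045861  72.        ]
key end rel tool [63.23135187 -0.64122357  2.06213082] key in tray [-56.97237257  37.37024717 115.3       ] -64.68126223122154 21.41777126019647
```

```bash

python3 nudge.py '0 0 15 0 0 0;0 0 30 0 0 0;0 0 30 0 0 0;0 0 15 0 0 0;0 0 8 0 0 0' 
python3 nudge.py '0 0 0 0 0 0;0 0 0 0 0 0;0 0 8 0 0 0;0 0 6 0 0 0;0 0 0 0 0 0' 
python3 nudge.py '0 0 0 0 0 0;0 0 0 0 0 0' 
```

```text
time: 7.42
tool_pos: [562.4, 307.5, 35.2]
ee_rot: [-3.139, -0.003, 2.882]
wrist_force: [-0.1, -0.8, -0.6]
finger_gap: 7.7
finger_force: 48.9
time: 7.83
tool_pos: [563.4, 307.9, 23.2]
ee_rot: [-3.141, -0.0, 2.884]
wrist_force: [0.1, -0.0, 0.0]
finger_gap: 8.1
finger_force: 49.0
time: 8.0
tool_pos: [563.8, 308.1, 24.1]
ee_rot: [3.141, 0.0, 2.884]
wrist_force: [-0.0, -0.2, -1.5]
finger_gap: 8.0
finger_force: 49.0
```

```bash

python3 nudge.py '0 0 3 0 0 0;0 0 2 0 0 0;0 0 1 0 0 0;0 0 0 0 0 0;0 0 0 0 0 0' 
python3 nudge.py '0 0 1 0 0 0;0 0 .8 0 0 0;0 0 0 0 0 0;0 0 0 0 0 0' 
```

```text
time: 8.42
tool_pos: [563.6, 308.0, 17.7]
ee_rot: [-3.142, -0.0, 2.884]
wrist_force: [0.4, -0.3, -1.1]
finger_gap: 7.8
finger_force: 49.0
time: 8.75
tool_pos: [563.7, 308.0, 16.1]
ee_rot: [3.141, 0.0, 2.884]
wrist_force: [-0.5, -0.1, 0.7]
finger_gap: 8.0
finger_force: 49.1
```

```bash

python3 nudge.py '0 0 .7 0 0 0;0 0 0 0 0 0;0 0 0 0 0 0' 
python3 nudge.py '0 0 0 0 0 0;0 0 0 0 0 0;0 0 0 0 0 0' 26
python3 nudge.py '0 0 -8 0 0 0;0 0 -20 0 0 0;0 0 -30 0 0 0;0 0 -30 0 0 0;0 0 -30 0 0 0'
python3 nudge.py '0 0 0 0 0 0;0 0 0 0 0 0;0 0 0 0 0 0' 75
python3 - <<'E'
from h import *
np.save('M4.npy',T());w=ctrl.grab_frame('wrist');cv2.imwrite('pics/w4.png',w)
cv2.imwrite("pics/w4b.png",cv2.resize(w,(800,600),interpolation=cv2.INTER_CUBIC))
rel([588,240.3,134])
E
```

```text
time: 9.0
tool_pos: [563.7, 308.0, 16.0]
ee_rot: [3.141, 0.001, 2.884]
wrist_force: [-2.9, -0.9, 5.9]
finger_gap: 8.1
finger_force: 49.8
time: 9.25
tool_pos: [563.6, 308.0, 15.2]
ee_rot: [-3.142, -0.0, 2.884]
wrist_force: [0.5, 0.1, 0.5]
finger_gap: 25.9
finger_force: 0.0
time: 9.67
tool_pos: [563.4, 307.9, 135.0]
ee_rot: [-3.141, -0.0, 2.884]
wrist_force: [0.8, 0.1, -1.3]
finger_gap: 26.0
finger_force: 0.0
time: 9.92
tool_pos: [563.4, 307.9, 133.2]
ee_rot: [-3.142, -0.0, 2.884]
wrist_force: [0.7, 0.0, -1.0]
finger_gap: 61.2
finger_force: 0.0
d tool [-41.2 -58.9  -1.5] tilt [-3.1408e+00 -1.1000e-03  2.8838e+00]
```

View pics/w4b.png

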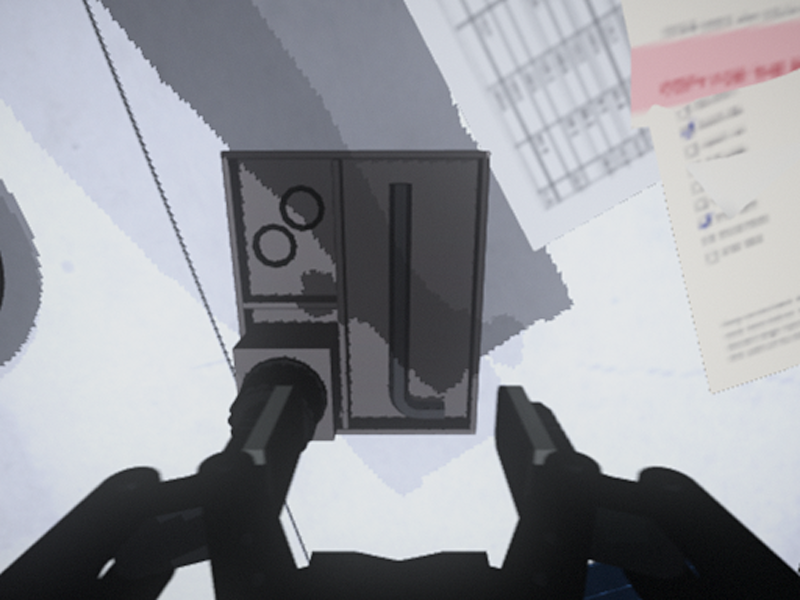

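The key lies flat in the long compartment, spanning (400,183) to (445,410), and has been released. Next is the screw.

```bash

python3 nudge.py '-20 -29.5 0 0 0 0;-21.2 -29.4 0 0 0 0;0 0 0 0 0 0;0 0 15 0 0 0;0 0 15 0 0 0'
python3 nudge.py '0 0 0 0 0 0;0 0 0 0 0 0;0 0 0 0 0 0'
python3 - <<'E'
from h import *
np.save('M5.npy',T());w=ctrl.grab_frame('wrist');cv2.imwrite('pics/w5.png',w)
cv2.imwrite("pics/w5b.png",cv2.resize(w,(800,600),interpolation=cv2.INTER_CUBIC))
rel([588,240.3,59],2.884)
E
```

```text
time: 10.38
tool_pos: [588.7, 239.6, 102.3]
ee_rot: [-3.141, -0.0, 2.882]
wrist_force: [-0.8, -0.2, -1.1]
finger_gap: 74.9
finger_force: 0.0
time: 10.63
tool_pos: [588.4, 240.6, 103.3]
ee_rot: [-3.141, -0.001, 2.884]
wrist_force: [0.7, 1.0, 0.7]
finger_gap: 74.8
finger_force: 0.0
d tool [ 0.5 -0.6 44.7] tilt [3.1415e+00 2.0000e-04 2.8840e+00]
rotvec tool [0.0001 0.0002 0.    ]
```

View pics/w5b.png

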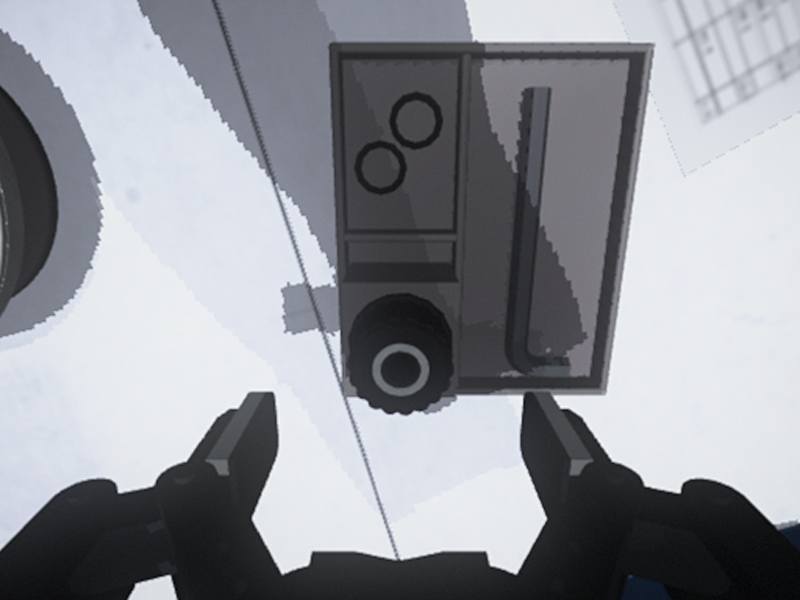

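The knob's ring is centred at (400,369), midway between the jaws.

```bash
python3 - <<'E'
from h import *
M=np.load('M5.npy')
k=ray('wrist',400*.64-.2,369*.64-.2,72,M);print(k,M[:3,3]);rel([*k[:2],59],2.884)
E
python3 nudge.py '0 -.3 8 0 0 0;0 0 12 0 0 0;0 0 12 0 0 0;0 0 8 0 0 0;0 0 0 0 0 0'
python3 nudge.py '0 0 0 0 0 0;0 0 0 0 0 0;0 0 0 0 0 0'
```

```text
[587.15062175 240.33632974  72.        ] [588.40046542 240.59009234 103.25383359]
d tool [ 1.3 -0.8 44.7] tilt [3.1415e+00 2.0000e-04 2.8840e+00]
rotvec tool [0.0001 0.0002 0.    ]
time: 11.1
tool_pos: [587.5, 240.1, 61.5]
ee_rot: [-3.14, -0.002, 2.884]
wrist_force: [-0.5, 0.2, 0.3]
finger_gap: 75.1
finger_force: 0.0
time: 11.35
tool_pos: [588.8, 240.3, 64.1]
ee_rot: [3.141, 0.001, 2.884]
wrist_force: [-0.8, -0.1, -0.3]
finger_gap: 74.8
finger_force: 0.0
```

```bash

python3 nudge.py '.9 -.2 2 0 0 0;0 0 2 0 0 0;0 0 0 0 0 0;0 0 0 0 0 0;0 0 0 0 0 0'
python3 nudge.py '0 0 0 0 0 0;0 0 0 0 0 0;0 0 0 0 0 0;0 0 0 0 0 0;0 0 0 0 0 0' 20 50
python3 nudge.py '0 0 0 0 0 0'
python3 nudge.py '0 0 -5 0 0 0;0 0 -15 0 0 0;0 0 -25 0 0 0;0 0 -25 0 0 0;0 0 -10 0 0 0'
python3 nudge.py '0 0 -10 0 0 0;0 0 0 0 0 0;0 0 0 0 0 0;0 0 0 0 0 0'
python3 - <<'E'
from h import *
np.save('M6.npy',T());w=ctrl.grab_frame('wrist');cv2.imwrite('pics/w6.png',w)
rel([468.8,38.8,150],2.884);print(ctrl.get_state()['q'])
E
```

```text
time: 11.77
tool_pos: [587.5, 240.2, 59.3]
ee_rot: [-3.142, -0.0, 2.884]
wrist_force: [0.2, -1.3, -0.2]
finger_gap: 74.4
finger_force: 0.0
time: 12.18
tool_pos: [587.6, 240.3, 59.7]
ee_rot: [3.141, 0.001, 2.884]
wrist_force: [-1.5, -0.4, 4.7]
finger_gap: 38.3
finger_force: 50.1
time: 12.27
tool_pos: [587.6, 240.3, 59.7]
ee_rot: [3.141, 0.001, 2.884]
wrist_force: [-0.3, -0.2, 4.5]
finger_gap: 38.3
finger_force: 50.2
time: 12.68
tool_pos: [588.3, 240.6, 142.4]
ee_rot: [3.14, 0.003, 2.884]
wrist_force: [1.6, -0.1, 0.1]
finger_gap: 38.6
finger_force: 50.5
time: 13.02
tool_pos: [586.9, 240.1, 147.8]
ee_rot: [-3.141, -0.002, 2.884]
wrist_force: [0.7, -0.7, -1.4]
finger_gap: 38.2
finger_force: 50.5
d tool [  62.8 -224.8   -1.9] tilt [-3.1405e+00 -2.1000e-03  2.8837e+00]
rotvec tool [-0.0011 -0.0021 -0.0003]
[2.56094366e-01 4.39239947e-01 5.92352412e-02 1.19314231e+00
 2.29455132e-05 5.13958736e-01]
```

```bash

python3 nudge.py '5 -16 0 0 0 0;9 -32.1 0 0 0 0;9 -32.1 0 0 0 0;9 -32.1 0 0 0 0;9 -32.1 0 0 0 0'
python3 nudge.py '9 -32.1 0 0 0 0;8 -32.1 0 0 0 0;5 -16 5 0 0 0;0 0 5 0 0 0;0 0 5 0 0 0'
python3 nudge.py '0 0 0 0 0 0;0 0 0 0 0 0;0 0 0 0 0 0;0 0 0 0 0 0'
python3 - <<'E'
from h import *
np.save('M7.npy',T());w=ctrl.grab_frame('wrist');cv2.imwrite('pics/w7.png',w)
cv2.imwrite("pics/w7b.png",cv2.resize(w,(800,600),interpolation=cv2.INTER_CUBIC))
rel([468.8,38.8,125],2.884);print(ctrl.get_state()['q'])
E
```

```text
time: 13.48
tool_pos: [509.5, 110.1, 148.1]
ee_rot: [-3.141, -0.002, 2.884]
wrist_force: [0.6, -0.3, -1.2]
finger_gap: 38.1
finger_force: 50.6
time: 13.9
tool_pos: [468.8, 38.5, 133.6]
ee_rot: [3.142, -0.001, 2.882]
wrist_force: [0.0, 0.2, -1.6]
finger_gap: 38.2
finger_force: 50.7
time: 14.23
tool_pos: [469.6, 39.7, 134.2]
ee_rot: [3.142, -0.0, 2.885]
wrist_force: [0.2, -0.4, -2.0]
finger_gap: 38.4
finger_force: 50.7
d tool [ 0.5 -1.1  9.3] tilt [3.1415 0.     2.8848]
rotvec tool [0.0001 0.     0.0008]
[-9.40410500e-02  1.83930248e-01 -3.55967725e-01  1.03086888e+00
  5.50340746e-05  1.62743478e-01]
```

View pics/w7b.png

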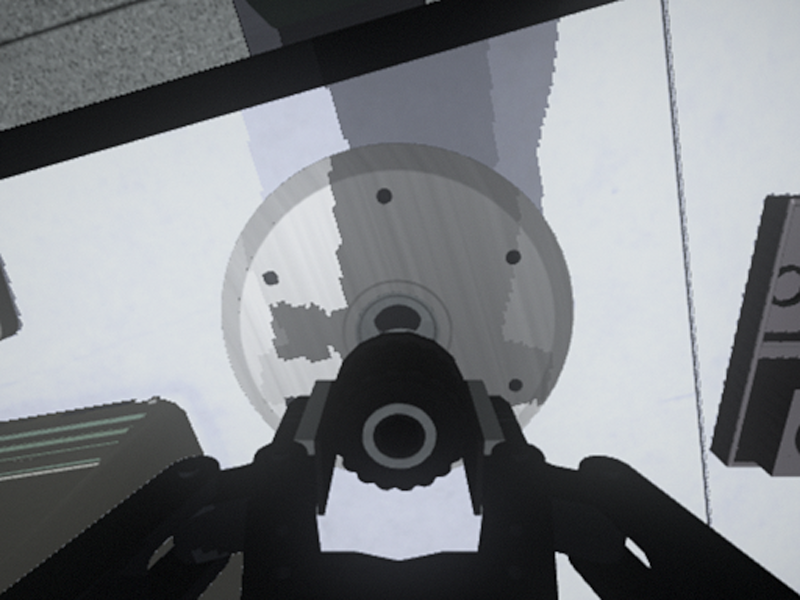

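The ring centre is about (397.5,333). The knob's ring is at (400,436).

```bash
python3 - <<'E'
from h import *
M=np.load('M7.npy')
p=lambda u,v,z: ray('wrist',u*.64-.2,v*.64-.2,z,M)
t=lambda w:(M[:3,:3].T@(w-M[:3,3])).round(2)
for v in(331,333,335): h=p(397.5,v,64);print('hole',h,t(h))
a=p(343,333,64);b=p(452,333,64);top=p(398,281,64);print('ring r',np.linalg.norm(a-b)/2,'top',t(top),t((a+b)/2))
k=p(400,436,M[2,3]+12.3);print('knob',k,t(k))
E
```

```text
hole [467.43708614  38.6712122   64.        ] [ 1.86 -1.59 70.22]
hole [468.3538583  38.429585   64.       ] [ 0.91 -1.59 70.22]
hole [469.27303516  38.18732401  64.        ] [-4.000e-02 -1.590e+00  7.022e+01]
ring r 24.29503496394051 top [24.78 -1.35 70.22] [ 0.91 -1.59 70.22]
knob [469.41942815  39.13443431 146.51733491] [  0.06  -0.64 -12.3 ]
```

```bash

python3 nudge.py '.4 -1 5 0 0 0;0 0 8 0 0 0;0 0 8 0 0 0;0 0 3 0 0 0;0 0 0 0 0 0'
python3 nudge.py '0 0 0 0 0 0;0 0 0 0 0 0;0 0 0 0 0 0'
python3 - <<'E'
from h import *
rel([469,38.6,107],2.884)
E
```

```text
time: 14.7
tool_pos: [467.9, 38.3, 109.1]
ee_rot: [-3.141, -0.002, 2.884]
wrist_force: [0.2, 0.1, -1.3]
finger_gap: 38.5
finger_force: 50.7
time: 14.95
tool_pos: [468.8, 38.2, 110.5]
ee_rot: [3.142, 0.001, 2.884]
wrist_force: [0.7, -0.6, -1.3]
finger_gap: 38.4
finger_force: 50.7
d tool [-0.1  0.4  3.5] tilt [3.1415e+00 5.0000e-04 2.8837e+00]
rotvec tool [ 0.0001  0.0005 -0.0003]
```

```bash

python3 nudge.py '0 .3 1 0 0 0;0 0 1 0 0 0;0 0 1 0 0 0;0 0 1 0 0 0;0 0 0 0 0 0'
python3 nudge.py '0 0 .8 0 0 0;0 0 .7 0 0 0;0 0 0 0 0 0;0 0 0 0 0 0'
```

```text
time: 15.37
tool_pos: [468.6, 38.6, 106.1]
ee_rot: [-3.142, -0.0, 2.884]
wrist_force: [0.4, -0.1, -0.8]
finger_gap: 38.3
finger_force: 50.7
time: 15.7
tool_pos: [468.7, 38.6, 104.7]
ee_rot: [-3.142, -0.0, 2.884]
wrist_force: [-0.6, 0.8, -1.1]
finger_gap: 38.3
finger_force: 50.7
```

```bash

python3 nudge.py '0 0 .7 0 0 0;0 0 .7 0 0 0;0 0 0 0 0 0;0 0 0 0 0 0'
```

```text
time: 16.03
tool_pos: [468.7, 38.6, 103.3]
ee_rot: [-3.142, -0.0, 2.884]
wrist_force: [1.0, -0.6, -0.5]
finger_gap: 38.4
finger_force: 50.7
```

```bash

python3 nudge.py '0 0 .6 0 0 0;0 0 .6 0 0 0;0 0 0 0 0 0;0 0 0 0 0 0'
python3 nudge.py '0 0 .5 0 0 0;0 0 .5 0 0 0;0 0 0 0 0 0;0 0 0 0 0 0'
```

```text
time: 16.37
tool_pos: [468.7, 38.6, 102.1]
ee_rot: [-3.142, -0.0, 2.884]
wrist_force: [-0.1, -0.6, -1.0]
finger_gap: 38.2
finger_force: 50.7
time: 16.7
tool_pos: [468.7, 38.6, 101.1]
ee_rot: [-3.142, -0.0, 2.884]
wrist_force: [0.4, 0.8, -1.5]
finger_gap: 38.6
finger_force: 50.7
```

```bash

python3 nudge.py '0 0 .5 0 0 0;0 0 .5 0 0 0;0 0 0 0 0 0;0 0 0 0 0 0'
python3 nudge.py '0 0 .5 0 0 0;0 0 .5 0 0 0;0 0 0 0 0 0;0 0 0 0 0 0'
```

```text
time: 17.03
tool_pos: [469.0, 38.5, 100.8]
ee_rot: [3.142, 0.001, 2.884]
wrist_force: [-2.2, -0.1, 6.2]
finger_gap: 38.5
finger_force: 51.6
time: 17.37
tool_pos: [469.4, 38.5, 100.7]
ee_rot: [3.141, 0.003, 2.884]
wrist_force: [-4.1, -0.7, 15.7]
finger_gap: 38.4
finger_force: 52.6
```

```bash

python3 nudge.py '0 0 -1 0 0 0;0 0 0 0 0 -.06;0 0 -.2 0 0 -.12;0 0 -.23 0 0 -.12;0 0 -.23 0 0 -.12'
python3 nudge.py '0 0 -.23 0 0 -.12;0 0 -.23 0 0 -.12;0 0 -.12 0 0 -.06;0 0 0 0 0 0'
```

```text
time: 17.78
tool_pos: [469.1, 38.7, 101.6]
ee_rot: [3.141, 0.001, -2.974]
wrist_force: [-2.2, 0.7, 7.1]
finger_gap: 37.9
finger_force: 51.5
time: 18.12
tool_pos: [468.9, 38.7, 102.1]
ee_rot: [-3.141, 0.001, -2.675]
wrist_force: [-0.9, 1.8, 8.3]
finger_gap: 38.6
finger_force: 51.5
```

```bash

python3 nudge.py '0 0 -.1 0 0 -.06;0 0 -.23 0 0 -.12;0 0 -.23 0 0 -.12;0 0 -.1 0 0 -.06;0 0 0 0 0 0'
python3 nudge.py '0 0 -.1 0 0 -.06;0 0 -.17 0 0 -.09;0 0 -.1 0 0 -.06;0 0 0 0 0 0'
```

```text
time: 18.53
tool_pos: [468.6, 38.8, 102.6]
ee_rot: [3.142, 0.001, -2.315]
wrist_force: [-1.7, 2.2, 6.9]
finger_gap: 38.6
finger_force: 51.4
time: 18.87
tool_pos: [468.6, 38.7, 102.4]
ee_rot: [3.141, 0.0, -2.107]
wrist_force: [-0.5, 0.5, -0.6]
finger_gap: 38.5
finger_force: 50.7
```

```bash

python3 nudge.py '0 0 0 0 0 -.05;0 0 0 0 0 -.03;0 0 0 0 0 0;0 0 .7 0 0 0;0 0 .7 0 0 0'
python3 nudge.py '0 0 .6 0 0 0;0 0 0 0 0 0;0 0 0 0 0 0;0 0 0 0 0 0'
```

```text
time: 19.28
tool_pos: [468.8, 38.6, 101.0]
ee_rot: [-3.142, 0.0, -2.031]
wrist_force: [-0.2, 1.2, -1.6]
finger_gap: 38.5
finger_force: 50.7
time: 19.62
tool_pos: [468.7, 38.6, 100.4]
ee_rot: [3.141, -0.0, -2.03]
wrist_force: [-0.0, 1.2, -1.9]
finger_gap: 38.3
finger_force: 50.7
```

No contact, so it's off the ridge end. I'll lower it further.

```bash

python3 nudge.py '0 0 .7 0 0 0;0 0 .7 0 0 0;0 0 .6 0 0 0;0 0 0 0 0 0;0 0 0 0 0 0'
python3 nudge.py '0 0 .4 0 0 0;0 0 .4 0 0 0;0 0 .2 0 0 0;0 0 0 0 0 0;0 0 0 0 0 0'
```

```text
time: 20.03
tool_pos: [468.7, 38.6, 98.4]
ee_rot: [3.142, -0.0, -2.029]
wrist_force: [0.3, 1.1, -2.6]
finger_gap: 38.4
finger_force: 50.7
time: 20.45
tool_pos: [468.8, 38.6, 97.6]
ee_rot: [-3.141, 0.0, -2.029]
wrist_force: [-1.6, 2.1, 3.1]
finger_gap: 38.0
finger_force: 51.0
```

```bash

python3 nudge.py '0 0 .3 0 0 0;0 0 .3 0 0 0;0 0 0 0 0 0;0 0 0 0 0 0'
python3 nudge.py '0 0 .25 0 0 0;0 0 .25 0 0 0;0 0 0 0 0 0;0 0 0 0 0 0'
```

```text
time: 20.78
tool_pos: [468.9, 38.7, 97.5]
ee_rot: [-3.141, 0.001, -2.029]
wrist_force: [-2.5, 2.4, 10.2]
finger_gap: 38.2
finger_force: 51.9
time: 21.12
tool_pos: [469.0, 38.8, 97.4]
ee_rot: [-3.14, 0.001, -2.029]
wrist_force: [-4.3, 3.4, 15.4]
finger_gap: 38.1
finger_force: 52.4
```

```bash

python3 nudge.py '0 0 -.9 0 0 0;0 0 .1 0 0 .06;0 0 .23 0 0 .12;0 0 .23 0 0 .12;0 0 .23 0 0 .12'
python3 nudge.py '0 0 .23 0 0 .12;0 0 .23 0 0 .12;0 0 .23 0 0 .12;0 0 .23 0 0 .12;0 0 .1 0 0 .06'
```

```text
time: 21.53
tool_pos: [469.4, 38.8, 96.9]
ee_rot: [-3.141, 0.002, -2.455]
wrist_force: [0.4, 3.0, 4.6]
finger_gap: 38.8
finger_force: 51.2
time: 21.95
tool_pos: [469.6, 38.6, 95.8]
ee_rot: [-3.141, 0.002, -2.996]
wrist_force: [0.7, 1.2, 2.5]
finger_gap: 38.1
finger_force: 51.1
```

```bash

python3 nudge.py '0 0 .23 0 0 .12;0 0 .23 0 0 .12;0 0 .23 0 0 .12;0 0 .23 0 0 .12;0 0 .23 0 0 .12'
python3 nudge.py '0 0 .23 0 0 .12;0 0 .23 0 0 .12;0 0 .23 0 0 .12;0 0 .23 0 0 .12;0 0 .23 0 0 .12'
```

```text
time: 22.37
tool_pos: [469.6, 38.3, 94.7]
ee_rot: [3.141, 0.002, 2.688]
wrist_force: [1.0, 0.6, 2.8]
finger_gap: 38.4
finger_force: 51.1
time: 22.78
tool_pos: [469.4, 38.3, 93.5]
ee_rot: [3.141, 0.001, 2.088]
wrist_force: [0.8, 0.1, 2.0]
finger_gap: 38.1
finger_force: 51.1
```

```bash

python3 nudge.py '0 0 .23 0 0 .12;0 0 .23 0 0 .12;0 0 .23 0 0 .12;0 0 .23 0 0 .12;0 0 .23 0 0 .12'
python3 nudge.py '0 0 .23 0 0 .12;0 0 .23 0 0 .12;0 0 .23 0 0 .12;0 0 .23 0 0 .12;0 0 .23 0 0 .12'
python3 nudge.py '0 0 .23 0 0 .12;0 0 .23 0 0 .12;0 0 .2 0 0 .1;0 0 0 0 0 0;0 0 0 0 0 0'
python3 -c "
from bench import ctrl;print(ctrl.get_state()['q'])"
```

```text
time: 23.2
tool_pos: [469.1, 38.7, 92.3]
ee_rot: [3.141, -0.0, 1.488]
wrist_force: [-1.7, 2.8, 6.0]
finger_gap: 38.4
finger_force: 51.2
time: 23.62
tool_pos: [468.7, 38.9, 91.2]
ee_rot: [-3.141, -0.001, 0.888]
wrist_force: [-2.4, 4.6, 6.5]
finger_gap: 38.2
finger_force: 51.4
time: 24.03
tool_pos: [468.6, 38.9, 90.5]
ee_rot: [-3.141, -0.001, 0.553]
wrist_force: [-2.5, 3.6, 6.4]
finger_gap: 38.3
finger_force: 51.5
[-9.63065818e-02  2.21566116e-01 -4.32095422e-01  9.17002235e-01
  7.43215097e-04  2.49189460e+00]
```

```bash

python3 nudge.py '0 0 -.5 0 0 0;0 0 0 0 0 0;0 0 0 0 0 0;0 0 0 0 0 0' 52
python3 nudge.py '0 0 0 0 0 -.12;0 0 0 0 0 -.12;0 0 0 0 0 -.12;0 0 0 0 0 -.12;0 0 0 0 0 -.12'
python3 nudge.py '0 0 0 0 0 -.12;0 0 0 0 0 -.12;0 0 0 0 0 -.12;0 0 0 0 0 -.12;0 0 0 0 0 -.12'
python3 nudge.py '0 0 0 0 0 -.12;0 0 0 0 0 -.12;0 0 0 0 0 -.12;0 0 0 0 0 -.12;0 0 0 0 0 -.12'
python3 nudge.py '0 0 0 0 0 -.12;0 0 0 0 0 -.12;0 0 0 0 0 -.12;0 0 0 0 0 -.12;0 0 0 0 0 -.12'
python3 nudge.py '0 0 0 0 0 -.12;0 0 0 0 0 -.12;0 0 0 0 0 -.12;0 0 0 0 0 -.12;0 0 0 0 0 -.12'
python3 nudge.py '0 0 0 0 0 0;0 0 0 0 0 0;0 0 0 0 0 0'
python3 - <<'E'
from h import *
rel([468.9,38.7,90.5],-2.73)
M=T();np.save('M8.npy',M);w=ctrl.grab_frame('wrist')
cv2.imwrite("pics/w8b.png",cv2.resize(w,(800,600),interpolation=cv2.INTER_CUBIC))
E
```

```text
time: 24.37
tool_pos: [468.8, 38.4, 90.6]
ee_rot: [3.141, 0.0, 0.554]
wrist_force: [0.3, 0.3, 0.2]
finger_gap: 52.0
finger_force: 0.0
time: 24.78
tool_pos: [468.8, 38.5, 90.6]
ee_rot: [-3.142, 0.0, 1.16]
wrist_force: [0.2, 0.3, 0.5]
finger_gap: 51.4
finger_force: 0.0
time: 25.2
tool_pos: [468.7, 38.5, 90.6]
ee_rot: [-3.141, 0.0, 1.76]
wrist_force: [0.2, 0.3, 0.5]
finger_gap: 51.9
finger_force: 0.0
time: 25.62
tool_pos: [468.7, 38.5, 90.6]
ee_rot: [-3.141, 0.0, 2.36]
wrist_force: [-0.5, -0.0, -0.6]
finger_gap: 52.0
finger_force: 0.0
time: 26.03
tool_pos: [468.7, 38.5, 90.6]
ee_rot: [-3.141, -0.0, 2.96]
wrist_force: [0.1, -0.8, -0.5]
finger_gap: 52.2
finger_force: 0.0
time: 26.45
tool_pos: [468.7, 38.5, 90.6]
ee_rot: [-3.141, -0.0, -2.724]
wrist_force: [-0.4, -1.0, 0.1]
finger_gap: 51.8
finger_force: 0.0
time: 26.7
tool_pos: [468.7, 38.5, 90.6]
ee_rot: [-3.142, -0.0, -2.733]
wrist_force: [0.0, 0.4, -1.0]
finger_gap: 51.8
finger_force: 0.0
d tool [-0.2  0.1  0.1] tilt [-3.1416e+00 -1.0000e-04 -2.7334e+00]
rotvec tool [-0.     -0.0001 -0.0034]
```

View pics/w8b.png

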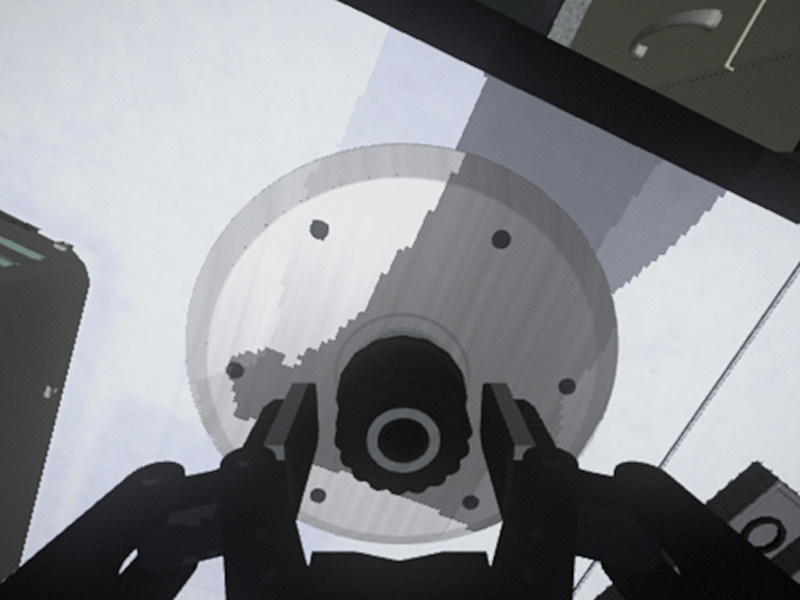

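The screw stands upright in the hole, knob ring at (403,440), centred between the jaws. I'll regrip and turn on.

```bash

python3 nudge.py '0 0 0 0 0 0;0 0 0 0 0 0;0 0 0 0 0 0;0 0 0 0 0 0;0 0 0 0 0 0' 20 50
python3 nudge.py '0 0 .5 0 0 .06;0 0 .23 0 0 .12;0 0 .23 0 0 .12;0 0 .23 0 0 .12;0 0 .23 0 0 .12'
python3 nudge.py '0 0 .23 0 0 .12;0 0 .23 0 0 .12;0 0 .23 0 0 .12;0 0 .23 0 0 .12;0 0 .23 0 0 .12'
```

```text
time: 27.17
tool_pos: [468.8, 38.6, 90.9]
ee_rot: [-3.141, 0.0, -2.73]
wrist_force: [-2.5, 1.0, 5.9]
finger_gap: 38.2
finger_force: 49.9
time: 27.58
tool_pos: [468.9, 39.2, 89.9]
ee_rot: [3.14, 0.001, 3.008]
wrist_force: [-2.9, 4.1, 10.0]
finger_gap: 38.3
finger_force: 50.5
time: 28.0
tool_pos: [469.0, 39.1, 88.7]
ee_rot: [3.14, 0.0, 2.408]
wrist_force: [-2.6, 3.2, 10.3]
finger_gap: 38.6
finger_force: 50.4
```

```bash

python3 nudge.py '0 0 .1 0 0 .12;0 0 .2 0 0 .12;0 0 .23 0 0 .12;0 0 .23 0 0 .12;0 0 .23 0 0 .12'
python3 nudge.py '0 0 .23 0 0 .12;0 0 .23 0 0 .12;0 0 .23 0 0 .12;0 0 .23 0 0 .12;0 0 .23 0 0 .12'
python3 nudge.py '0 0 .23 0 0 .12;0 0 .1 0 0 .06;0 0 -.3 0 0 0;0 0 0 0 0 0;0 0 0 0 0 0'
python3 nudge.py '0 0 0 0 0 0;0 0 0 0 0 0;0 0 0 0 0 0;0 0 0 0 0 0;0 0 0 0 0 0'
```

```text
time: 28.42
tool_pos: [468.9, 39.1, 87.6]
ee_rot: [3.141, -0.001, 1.808]
wrist_force: [-2.1, 3.3, 7.8]
finger_gap: 38.2
finger_force: 50.2
time: 28.83
tool_pos: [469.0, 39.1, 86.4]
ee_rot: [3.141, -0.001, 1.208]
wrist_force: [-0.7, 2.3, 7.4]
finger_gap: 38.2
finger_force: 50.1
time: 29.25
tool_pos: [468.8, 38.9, 86.0]
ee_rot: [-3.141, -0.001, 1.035]
wrist_force: [0.6, 3.2, 4.0]
finger_gap: 38.5
finger_force: 50.1
time: 29.67
tool_pos: [468.8, 38.8, 86.0]
ee_rot: [-3.142, -0.001, 1.034]
wrist_force: [0.9, 5.0, 5.4]
finger_gap: 38.5
finger_force: 50.1
```

```bash
python3 -c "
from bench import ctrl;print(ctrl.job_done())"
```

```text
the job is handed in; nothing more can be done
None
```

I handed the job in at about 30 s; no verdict came back. The hex key lies flat in the long compartment, and the screw is about one turn past the drop, at an estimated 17 mm below the ridge ends and still held by its knob at about 50 N.

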